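# Check out the floor: file the key case, sweep the room switches off

### The arm

A 6-joint arm with a two-finger parallel gripper is mounted at the origin on the work surface. World frame = base frame: x ahead of the robot, y to its left, z up, the work surface at z = 0. Lengths are in m, angles in rad, forces in N, time in s.
With the tool pointing down it reaches from about 0.3 to 0.775 m from the base axis. Payload 14.6 kg.
Tool frame: the origin (TCP) lies on the front face of the gripper's body, between the roots of the fingers; the fingertips stand 97 mm ahead of it and the grasp point (between the pads) lies 78 mm ahead of it; z points along the fingers, x is the direction in which the jaws open and shut, and the axes are right-handed (so a half turn about z gives the same grasp; the last joint's range is limited). The gripper opens to 94 mm and grips with 3 to 60 N. Pads are 16 mm wide; open, the fingers measure 119 mm over their backs; the gripper's body (75 mm by 177 mm) begins 78 mm behind the grasp point.
Start: joints at [-1.194, 0.3, 1.521, -0, 1.321, -0.067], TCP at [0.236, -0.497, 0.303] pointing down, gripper open.
Joint ranges: [-3.03, 3.03], [-0.79, 2.21], [0.23, 2.52], [-1.04, 4.18], [0, 3.07], [-2.55, 2.55]. Speed limits (rad/s): [2.22, 2.22, 2.57, 3.14, 3.14, 3.14].

### API

Orientations are given as [roll, pitch, yaw] about the fixed x, y, z axes, in that order (R = Rz(yaw) Ry(pitch) Rx(roll)).
In Python, from station import sensors, camera, ctrl gives the robot as it stands.
- The arm moves only by the tool move_arm, never from a script. Its argument "rows" is text: rows parted by semicolons, each of 6 numbers parted by spaces: the shift along the tool's x, y, z in mm, then the turn, a rotation vector about the tool's x, y, z in rad. In form: x y z wx wy wz; .... A call has 1 to 20 rows; each row shifts and turns the pose as measured when the row begins, along the tool's axes as they then stand; what a row does not reach is not made up. A row lasts 1/8 s, in which the tool goes at most 62.5 mm and 10.7 degrees, less where a joint would pass 70% of its speed; a pose out of reach is approached as far as the arm can. A call with a gripper value outside its range is refused whole. "grip" is the opening, from -1 (shut) to 1 (fully open), set as the call begins (left out, the last holds). The fingers move at their own pace and stop on an object; "newtons" is the grip in N (left out, the last holds). Time passes only in rows, so rows that do not move let the fingers close. It gives the time, the measured TCP pose, the force and the opening at its end, in the units of the state.
- sensors.get_obs(): the state, without advancing time (a new reading comes with each control period).
- camera(name): name is "scene" or "top" or "wrist"; returns a dict with "color" (384x512x3 uint8, blue, green, red), "z_map" (384x512 float32, m along the optical axis (not along the pixel's ray), 0 where there is no reading), "mtx" (3x3 intrinsics, pixels), "position" and "attitude" of the camera in the world; the wrist camera has in their place "hand_eye" (4x4, takes a point from camera to tool coordinates, whose origin is the TCP and whose axes are the tool frame's). Camera axes: x right, y down, z forward; pixel columns grow to the right and rows downward; lengths in m; the calibration is good to about 2 mm. A picture is of the moment at which its call begins: read the wrist's pose just before it.
- ctrl.hand_in(): hands the job in, once; it reports no verdict.
The state is a dict: "time_s": time; "qpos": joint angles; "joint_vel": joint speeds; "tau": joint torques, N m; "ee_pos": TCP position; "eef_rot": TCP orientation; "force": force on the tool from outside, world axes, zero at the start; "moment": the same for the moment, N m; "grip_width": finger opening in m.
Only numpy, scipy, OpenCV 4.12 (cv2) and the standard library are available. Lean on these libraries where they do the work, as an engineer would, in place of code of your own. Each camera call takes 0.05 s, during which the arm holds its last target.

### The job

A floor's guests have checked out: push the key case that stands in front of the rack fully home into the gap in the packed row, flush with the others and with all of them left upright. Then slide the clear shield of the switch bank all the way back, knock the five grouped toggles over to off in one single drag of the finger along the row, without lifting away part-way and leaving the toggle that stands apart on, and pull the shield fully forward again. Leave everything else on the counter where it is.

Things in the scene. Friction and masses are not known exactly. Their poses are not given: they have to be found in the camera images.
- rack: dark wooden rack, fixed. Origin on the counter under the middle of the row; +x into the row, +y along it. Floor 6 mm thick from x = -110 (apron) to +40 mm. Back wall 76 mm high, inner face x = +32 mm; side walls 66 mm high, inner faces y = +-64.5 mm, from x = -35 mm back. A case that is home has its origin at rack x = 0 to +1 mm, its rear face flush with its neighbours' at x = -31.
- case_out: upright key case on the apron before a gap (about 14 mm) between case_b and case_c. 62 mm deep (x), 20 thick (y), 78 tall, 100 to 200 g. Origin under its middle, 6 mm over the counter; +x into the row, that edge tapers from 20 to 8 mm over 20 mm and parts the neighbours; flat rear face at x = -31. It goes in about 70 mm by a few newtons on the rear face, pushed at about half its height.
- case_a: one of five key cases that already stand in the rack's row, same size and shape as case_out; origin under its middle, axes as case_out. Loose, slides sideways easily.
- case_b: one of five key cases that already stand in the rack's row, same size and shape as case_out; origin under its middle, axes as case_out. Loose, slides sideways easily.
- case_c: one of five key cases that already stand in the rack's row, same size and shape as case_out; origin under its middle, axes as case_out. Loose, slides sideways easily.
- case_d: one of five key cases that already stand in the rack's row, same size and shape as case_out; origin under its middle, axes as case_out. Loose, slides sideways easily.
- case_e: one of five key cases that already stand in the rack's row, same size and shape as case_out; origin under its middle, axes as case_out. Loose, slides sideways easily.
- bank: switch bank: dark steel box 100 (x) by 396 (y) by 36 mm high, fixed. Origin on the counter under its middle, +y along the toggles, +x away from the robot. Toggles hinge at height 36 mm on the line x = 0, at y = -126, -78, -30, 18, 66 mm (t1 to t5) and 146 mm (t_hall). At both ends (inner faces y = +-186 mm) a rail frame 12 mm thick, 82 mm high, from x = -50 to +160 mm, carries the shield.
- t1 (a joint): toggle 1 of the five grouped toggles: its hinge angle. 0 = on (standing nearly upright), 1.3 = off (lying over towards the bank's +y). It is weighted: past about 0.25 rad it falls over to off by itself, below that back to on; needs under 1 N at its ball tip.
- t2 (a joint): toggle 2 of the five grouped toggles: its hinge angle. 0 = on (standing nearly upright), 1.3 = off (lying over towards the bank's +y). It is weighted: past about 0.25 rad it falls over to off by itself, below that back to on; needs under 1 N at its ball tip.
- t3 (a joint): toggle 3 of the five grouped toggles: its hinge angle. 0 = on (standing nearly upright), 1.3 = off (lying over towards the bank's +y). It is weighted: past about 0.25 rad it falls over to off by itself, below that back to on; needs under 1 N at its ball tip.
- t4 (a joint): toggle 4 of the five grouped toggles: its hinge angle. 0 = on (standing nearly upright), 1.3 = off (lying over towards the bank's +y). It is weighted: past about 0.25 rad it falls over to off by itself, below that back to on; needs under 1 N at its ball tip.
- t5 (a joint): toggle 5 of the five grouped toggles: its hinge angle. 0 = on (standing nearly upright), 1.3 = off (lying over towards the bank's +y). It is weighted: past about 0.25 rad it falls over to off by itself, below that back to on; needs under 1 N at its ball tip.
- t1_tip (a point): centre of the 10 mm ball at the tip of toggle t1 (the other toggles are the same). On: height 71 mm over the counter (ball top 76), 7 mm to -y of its hinge. Off: lies over to +y, tip 32 mm beyond its hinge, ball top at 57 mm. A fingertip dragged to +y along bank x = 0 from y = -160 to +92 mm, its lower end 58 to 70 mm (best 64) over the counter, knocks each over and passes above it.
- t_hall (a joint): the single toggle set apart, 80 mm past t5 at the +y end of the bank: same sort of toggle, 0 = on, 1.3 = off. It is on and has to stay on.
- shield (a joint): travel of the clear sliding shield: 0 = forward, covering the toggles; 0.11 m = fully back (to the bank's +x), toggles free. Starts within 12 mm of forward, stays where it is left; slides with 2 to 4 N. Plate 90 by 396 mm, 4 mm thick, top 86 mm over the counter.
- shield_lip (a point): middle of the top edge of the upright steel lip along the shield's front edge, 104 mm over the counter (moves with the shield: bank x = -45 mm when forward, +65 when back). Lip 8 mm thick (x), 396 mm long, 18 mm above the plate: push its front face to open, its rear face to close.
- bell: chrome tap bell, 84 mm across, 60 mm high, loose bystander; origin under its middle
- candle: round glass candle holder, 72 mm across, 65 mm high, loose bystander; origin under its middle
- cup: empty dark steel pen cup, 72 mm across, 95 mm high, loose bystander; origin under its middle
- tin: black stamp pad tin 102 x 62 x 20 mm lying beside the rack, loose bystander; origin under its middle
- keycard: blue plastic keycard 86 x 54 x 4 mm lying on the counter on the other side of the rack, loose bystander; origin under its middle

How it is judged:
On the way, in this order (a step that is already met when the one before it is completed fails the run):
1. the case is home in the row, upright (x of case_out in the frame of rack between -0.007 and 0.012 m and y of case_out in the frame of rack between -0.06 and 0.06 m and angle between case_out's own z axis and vertical below 0.15 rad), for 0.2 s.
2. the shield is slid back (value of joint shield above 0.098 m), for 0.2 s.
3. all five grouped toggles are off, the one apart still on (value of joint each of t1, t2, t3, t4, t5 above 1 rad and value of joint t_hall below 0.3 rad), for 0.2 s.
4. the shield is forward again (value of joint shield below 0.01 m), for 0.2 s.
At the end, for the whole second after the job is handed in: Case in the row, at most 7 mm short of home; its neighbours within 12 mm; all six upright within 0.15 rad. Five grouped toggles above 1.0 rad, the one apart below 0.3. Shield within 10 mm of closed. Bystanders within 30 mm of their starts, upright within 0.2 rad. All at rest (all of step 1 and all of step 3 and value of joint shield below 0.01 m and x of case_a in the frame of rack between -0.012 and 0.012 m and y of case_a in the frame of rack between -0.06 and 0.06 m and angle between each of case_a, case_b, case_c, case_d, case_e's own z axis and vertical below 0.15 rad and x of case_b in the frame of rack between -0.012 and 0.012 m and y of case_b in the frame of rack between -0.06 and 0.06 m and x of case_c in the frame of rack between -0.012 and 0.012 m and y of case_c in the frame of rack between -0.06 and 0.06 m and x of case_d in the frame of rack between -0.012 and 0.012 m and y of case_d in the frame of rack between -0.06 and 0.06 m and x of case_e in the frame of rack between -0.012 and 0.012 m and y of case_e in the frame of rack between -0.06 and 0.06 m and distance of each of bell, candle, cup, tin, keycard from where it was at the start of the episode below 0.03 m and angle between each of bell, candle, cup, tin, keycard's own z axis and vertical below 0.2 rad and linear speed of each of case_a, case_b, case_c, case_d, case_e, case_out, bell, candle, cup, tin, keycard below 0.02 m/s); the robot touches nothing.
It fails at once if the toggle set apart is switched off (value of joint t_hall above 0.6 rad).
It fails at once if a case topples (angle between any of case_a, case_b, case_c, case_d, case_e, case_out's own z axis and vertical above 0.4 rad).
It fails at once if a bystander is displaced by more than 40 mm or tipped (distance of any of bell, candle, cup, tin, keycard from where it was at the start of the episode above 0.04 m or angle between any of bell, candle, cup, tin, keycard's own z axis and vertical above 0.5 rad).
It fails at once if the fingers are lifted away from the bank (grasp point over 150 mm above the counter) while some of the five toggles are off and some still on: not a single drag (value of joint any of t1, t2, t3, t4, t5 above 0.6 rad and value of joint any of t1, t2, t3, t4, t5 below 0.6 rad and z of the grasp point in the frame of bank above 0.15 m).
It also fails if it takes over 64 s, if anything falls off the work surface, if the arm or the gripper's body presses on something with over 40 N, if the wrist force passes 120 N, or if a joint passes its speed limit or range.

## Working session

There is one attempt and no reset: what is moved stays moved. The work goes in short steps, Python scripts to look and compute and a tool call to move; the robot and the scene stay as the last step left them, time stands still between calls to the robot, and variables do not carry over. Pictures are saved under pics/ and viewed, and the job is handed in when it is done.

Besides the shell and the picture viewer there is one more tool, called after ">>>" as a command line: name --argument value ..., lists and objects as JSON in quotes. move_arm: Moves the arm, as the interface text tells. Its arguments: {"type":"object","properties":{"rows":{"type":"string"},"grip":{"type":"number"},"newtons":{"type":"number"}},"required":["rows"]}

```bash
mkdir -p pics; ls; python3 - <<'E'
from station import sensors,camera,ctrl
import cv2,numpy as np
o=sensors.get_obs()
print(o)
for n in ("scene","top","wrist"):
    c=camera(n); cv2.imwrite(f"pics/{n}0.png",c["color"]); np.savez(f"{n}0.npz",**c)
    print(n,c["mtx"].tolist(),c.get("position"),c.get("attitude"),c.get("hand_eye"))
E
```

```text
pics
{'time_s': 0.0, 'qpos': array([-1.19360604e+00,  3.00455382e-01,  1.52157963e+00,  1.81715961e-05,
        1.32070402e+00, -6.65933893e-02]), 'joint_vel': array([-3.43872172e-04,  7.49815495e-05, -5.98403090e-04, -2.19914207e-03,
       -1.27031166e-03, -1.55960322e-03]), 'tau': array([-8.33677841e-04, -5.31810486e+01, -3.52738130e+01,  7.07760570e-02,
        2.44419387e-02, -1.21148064e-04]), 'ee_pos': array([ 0.23609512, -0.49658021,  0.3020955 ]), 'eef_rot': array([-3.14149881e+00,  1.14266973e-03, -1.12701711e+00]), 'force': array([-0.37561854, -0.18515022, -0.69284839]), 'moment': array([-0.02488491,  0.01517182,  0.01666508]), 'grip_width': 0.09426168318732284}
scene [[407.2981361362273, 0.0, 247.55219001900352], [0.0, 407.2981361362273, 191.65823380357182], [0.0, 0.0, 1.0]] [ 1.14918317 -0.15839545  1.15623391] [-2.56779983 -0.00740419  1.32873005] None
top [[452.25490679822326, 0.0, 256.56260626213253], [0.0, 452.25490679822326, 199.15353067490815], [0.0, 0.0, 1.0]] [0.26678487 0.0062123  1.38650744] [-2.96361338  0.0162341  -1.59740582] None
wrist [[265.74625430691174, 0.0, 251.25979776350093], [0.0, 265.74625430691174, 187.062892607432], [0.0, 0.0, 1.0]] None None [[ 9.99999328e-01  1.06761534e-03  4.51299075e-04 -4.59362849e-04]
 [-1.14464190e-03  9.70880094e-01  2.39563213e-01 -6.84119537e-02]
 [-1.82395928e-04 -2.39563569e-01  9.70880664e-01 -8.21527882e-02]
 [ 0.00000000e+00  0.00000000e+00  0.00000000e+00  1.00000000e+00]]
```

View pics/scene0.png

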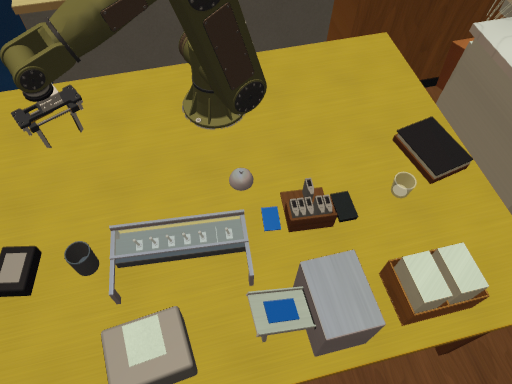

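View pics/top0.png

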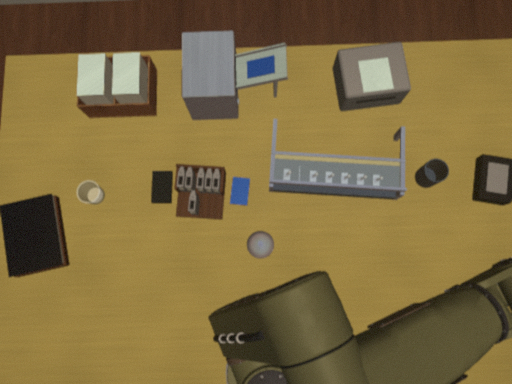

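View pics/wrist0.png

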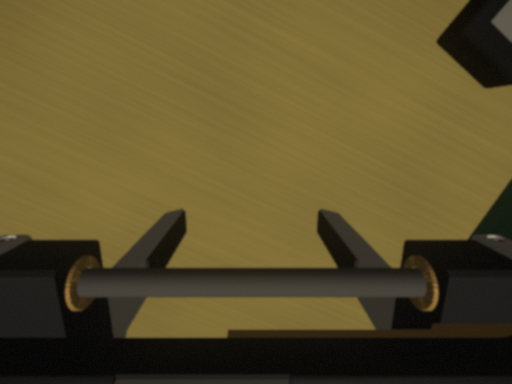

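The scene holds the rack (top ≈ 200,190) with the case in front (192,202), the keycard (240,190), tin (162,186), bell (260,244), bank (338,175), cup (432,173) and candle (90,192). Next I'll measure them.

```bash
cat > h.py <<'E'
import numpy as np,cv2
from scipy.spatial.transform import Rotation as R
def cloud(c):
    K=np.array(c["mtx"]);z=np.array(c["z_map"]).astype(float)
    v,u=np.mgrid[:z.shape[0],:z.shape[1]]
    p=np.stack([(u-K[0,2])/K[0,0]*z,(v-K[1,2])/K[1,1]*z,z],-1)
    M=R.from_euler('xyz',c["attitude"]).as_matrix()
    w=p@M.T+np.array(c["position"]); w[z==0]=np.nan
    return w
def wcloud(c,o):
    K=np.array(c["mtx"]);z=np.array(c["z_map"]).astype(float)
    v,u=np.mgrid[:z.shape[0],:z.shape[1]]
    p=np.stack([(u-K[0,2])/K[0,0]*z,(v-K[1,2])/K[1,1]*z,z],-1)
    H=np.array(c["hand_eye"]); p=p@H[:3,:3].T+H[:3,3]
    M=R.from_euler('xyz',o["eef_rot"]).as_matrix()
    w=p@M.T+np.array(o["ee_pos"]); w[z==0]=np.nan
    return w
E
python3 - <<'E'
from h import *
for n in("top","scene"):
    c=np.load(n+"0.npz"); w=cloud(c)
    tab=w[...,2][np.abs(w[...,2])<0.02]; print(n,np.median(tab))
c=np.load("top0.npz");w=cloud(c)
for u,v in [(200,190),(192,202),(240,190),(162,186),(260,244),(338,175),(432,173),(90,192),(270,185),(403,190),(281,158),(398,166)]:
    print((u,v),w[v,u].round(3))
im=c["color"]
cr=cv2.resize(im[150:230,150:260],None,fx=7,fy=7,interpolation=cv2.INTER_CUBIC);cv2.imwrite("pics/a.png",cr)
cr=cv2.resize(im[110:205,260:415],None,fx=5,fy=5,interpolation=cv2.INTER_CUBIC);cv2.imwrite("pics/b.png",cr)
im=np.load("scene0.npz")["color"]
cr=cv2.resize(im[170:240,255:365],None,fx=7,fy=7,interpolation=cv2.INTER_CUBIC);cv2.imwrite("pics/c.png",cr)
cr=cv2.resize(im[200:305,100:260],None,fx=5,fy=5,interpolation=cv2.INTER_CUBIC);cv2.imwrite("pics/d.png",cr)
E
```

```text
top 7.334541302084219e-05
scene 0.0006479747560554916
(200, 190) [0.54  0.191 0.054]
(192, 202) [0.498 0.21  0.086]
(240, 190) [0.546 0.073 0.005]
(162, 186) [0.563 0.313 0.022]
(260, 244) [0.372 0.015 0.06 ]
(338, 175) [ 0.567 -0.221  0.084]
(432, 173) [ 0.582 -0.527  0.005]
(90, 192) [0.554 0.544 0.003]
(270, 185) [ 0.543 -0.02   0.082]
(403, 190) [ 0.512 -0.401  0.105]
(281, 158) [ 0.622 -0.055  0.091]
(398, 166) [ 0.588 -0.398  0.086]
```

View pics/a.png

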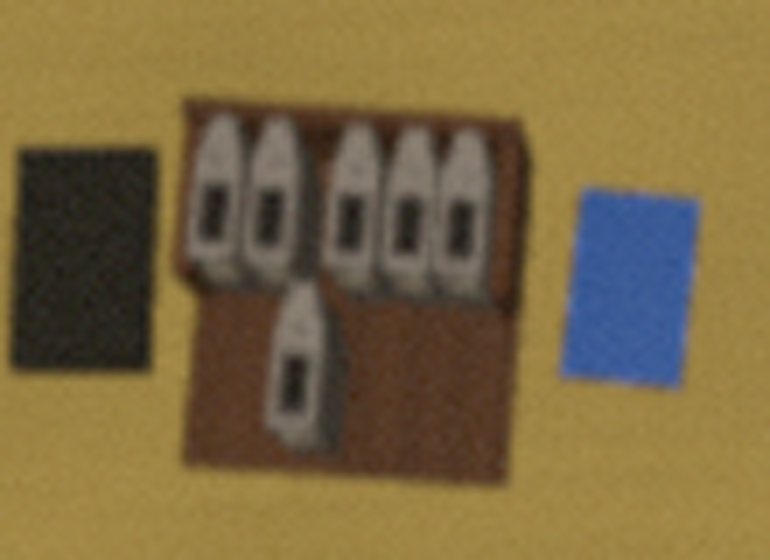

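View pics/b.png

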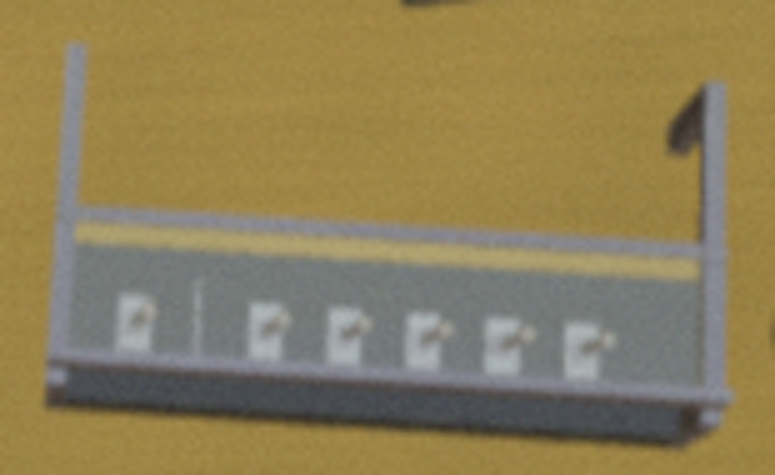

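View pics/c.png

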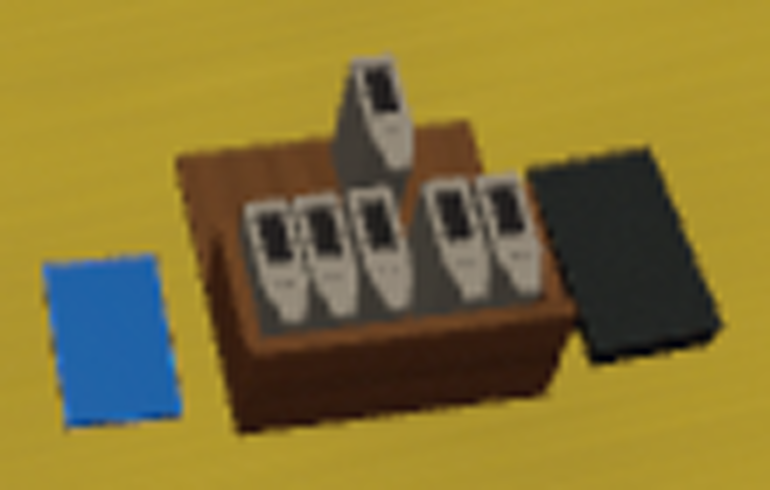

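View pics/d.png

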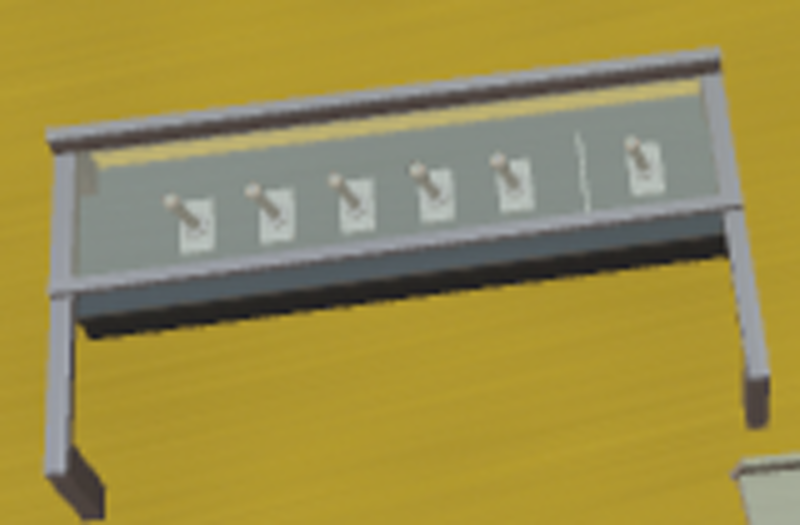

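```bash
cat > fit.py <<'E'
from h import *
W=np.concatenate([cloud(np.load(n+"0.npz")).reshape(-1,3) for n in("top","scene")])
L=[cloud(np.load(n+"0.npz")).reshape(-1,3) for n in("top","scene")]
def sel(P,x0,x1,y0,y1,z0,z1):
    m=(P[:,0]>x0)&(P[:,0]<x1)&(P[:,1]>y0)&(P[:,1]<y1)&(P[:,2]>z0)&(P[:,2]<z1);return P[m]
for n,P in zip(("top","scene"),L):
    lip=sel(P,.46,.6,-.45,.02,.098,.112)
    r=cv2.minAreaRect((lip[:,:2]*1000).astype(np.float32)); print(n,"lip",len(lip),r, np.median(lip[:,2]))
    a=np.polyfit(lip[:,1],lip[:,0],1);print(" line slope",a, lip[:,1].min(),lip[:,1].max())
    rail=sel(P,.48,.8,-.45,.02,.072,.1)
    r=cv2.minAreaRect((rail[:,:2]*1000).astype(np.float32)); print(" rail",r)
    ct=sel(P,.4,.65,.1,.3,.079,.095)
    # cluster
    g=np.zeros((300,300),np.uint8)
    ii=((ct[:,0]-.4)*1000).astype(int);jj=((ct[:,1]-.1)*1000).astype(int);g[ii,jj]=255
    wall=sel(P,.5,.65,.1,.3,.062,.079); 
    front=sel(P,.4,.5,.15,.25,.075,.095); print(" caseout top",len(front),cv2.minAreaRect((front[:,:2]*1000).astype(np.float32)),np.median(front[:,2]))
    row=sel(P,.515,.6,.1,.3,.081,.095); print(" row",len(row),cv2.minAreaRect((row[:,:2]*1000).astype(np.float32)))
    body=sel(P,.4,.65,.1,.27,.003,.012); print(" floor",cv2.minAreaRect((body[:,:2]*1000).astype(np.float32)))
E
python3 fit.py
python3 - <<'E'
from h import *
# ortho map by projecting planes: color
for n in("top","scene"):
    c=np.load(n+"0.npz");K=c["mtx"];M=R.from_euler('xyz',c["attitude"]).as_matrix();t=c["position"]
    def ortho(z,x0,x1,y0,y1,s):
        # out: rows = x decreasing down , cols = y decreasing right
        H=int((x1-x0)*s);Wd=int((y1-y0)*s)
        v,u=np.mgrid[:H,:Wd]
        P=np.stack([x1-v/s,y1-u/s,np.full(u.shape,z)],-1)
        p=(P-t)@M; q=p@K.T; return cv2.remap(c["color"],(q[...,0]/q[...,2]).astype(np.float32),(q[...,1]/q[...,2]).astype(np.float32),cv2.INTER_CUBIC)
    im=ortho(.084,.42,.62,.1,.3,3000)
    for k in range(0,200,10):
        cv2.line(im,(0,k*3),(8 if k%50 else 20,k*3),(0,0,255),1);cv2.line(im,(k*3,0),(k*3,8 if k%50 else 20),(0,0,255),1)
    cv2.imwrite(f"pics/or_{n}.png",im)
E
```

```text
top lip 430 ((532.7711181640625, -213.0452423095703), (394.8282470703125, 10.266427993774414), 84.40328979492188) 0.10390613670706883
 line slope [0.09538845 0.5532546 ] -0.4095103430437817 -0.01659612824026775
 rail ((666.6002807617188, -226.28564453125), (395.9881286621094, 294.90966796875), 84.4684829711914)
 caseout top 73 ((486.2503662109375, 212.23419189453125), (20.137598037719727, 30.53301239013672), 80.64384460449219) 0.08370210399262601
 row 582 ((557.6856079101562, 192.5946502685547), (84.37892150878906, 125.32408905029297), 0.4150696396827698)
 floor ((525.3352661132812, 185.10366821289062), (169.7137908935547, 249.00265502929688), 89.9738998413086)
scene lip 467 ((532.5714721679688, -212.64529418945312), (394.6912841796875, 12.718729019165039), 84.4411849975586) 0.10357776373897054
 line slope [0.09680072 0.55395909] -0.40871432321946505 -0.01580112856253671
 rail ((627.965576171875, -221.45091247558594), (396.8038024902344, 202.94253540039062), 84.62106323242188)
 caseout top 53 ((485.3585205078125, 214.0890350341797), (20.480316162109375, 28.877737045288086), 84.3887939453125) 0.08415336074727375
 row 530 ((557.5696411132812, 194.12527465820312), (84.19566345214844, 128.22222900390625), 0.5261023640632629)
 floor ((525.2559204101562, 184.97830200195312), (248.9131622314453, 169.6578826904297), 0.15469878911972046)
```

View pics/or_top.png

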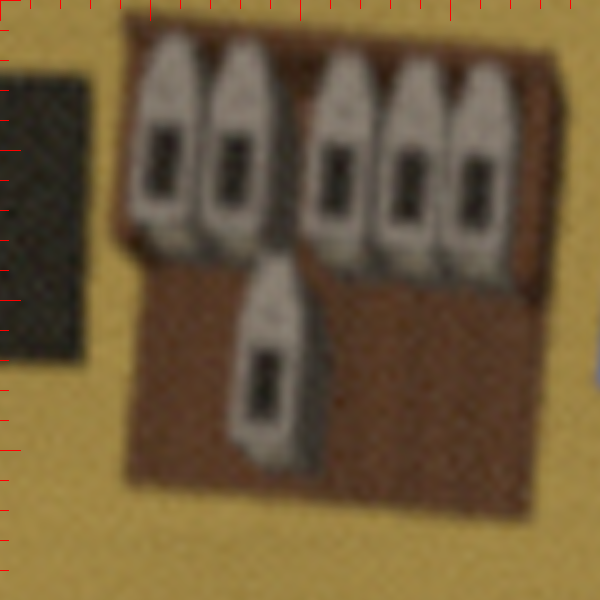

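View pics/or_scene.png

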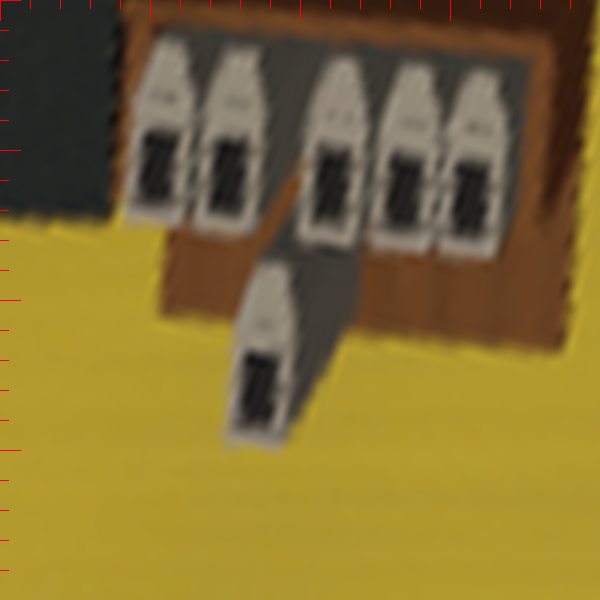

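```bash
python3 - <<'E'
from h import *
im=np.load("scene0.npz")["color"]
cv2.imwrite("pics/g.png",cv2.resize(im[75:155,0:100],None,fx=7,fy=7,interpolation=cv2.INTER_CUBIC))
L=[cloud(np.load(n+"0.npz")).reshape(-1,3) for n in("top","scene")]
from fit import sel
for P in L:
    yaw=-0.096; C=np.array([np.cos(yaw),np.sin(yaw)]);S=np.array([-np.sin(yaw),np.cos(yaw)])
    O=np.array([.577,-.217])
    def loc(P): return np.c_[(P[:,:2]-O)@C,(P[:,:2]-O)@S,P[:,2]]*1000
    B=loc(P)
    r=B[(abs(abs(B[:,1])-192)<12)&(B[:,2]>76)&(B[:,2]<88)&(B[:,0]>-80)&(B[:,0]<180)]
    for s in(-1,1):
        q=r[r[:,1]*s>0]; print("rail",s,len(q),np.percentile(q[:,0],[1,99]),np.percentile(q[:,1],[2,50,98]))
    lip=B[(abs(B[:,1])<200)&(B[:,2]>98)&(B[:,2]<110)&(abs(B[:,0])<60)]
    print("lip x",np.percentile(lip[:,0],[2,50,98]),"y",np.percentile(lip[:,1],[.5,99.5]),np.polyfit(lip[:,1],lip[:,0],1))
    f=B[(abs(B[:,1])<170)&(B[:,2]>5)&(B[:,2]<35)&(abs(B[:,0])<80)]
    print("box face x",np.percentile(f[:,0],[2,50,98]),len(f))
    pl=B[(abs(B[:,1])<180)&(B[:,2]>76)&(B[:,2]<92)&(abs(B[:,0])<90)]
    print("plate x",np.percentile(pl[:,0],[1,99]),np.median(pl[:,2]))
E
```

```text
top lip 430 ((532.7711181640625, -213.0452423095703), (394.8282470703125, 10.266427993774414), 84.40328979492188) 0.10390613670706883
 line slope [0.09538845 0.5532546 ] -0.4095103430437817 -0.01659612824026775
 rail ((666.6002807617188, -226.28564453125), (395.9881286621094, 294.90966796875), 84.4684829711914)
 caseout top 73 ((486.2503662109375, 212.23419189453125), (20.137598037719727, 30.53301239013672), 80.64384460449219) 0.08370210399262601
 row 582 ((557.6856079101562, 192.5946502685547), (84.37892150878906, 125.32408905029297), 0.4150696396827698)
 floor ((525.3352661132812, 185.10366821289062), (169.7137908935547, 249.00265502929688), 89.9738998413086)
scene lip 467 ((532.5714721679688, -212.64529418945312), (394.6912841796875, 12.718729019165039), 84.4411849975586) 0.10357776373897054
 line slope [0.09680072 0.55395909] -0.40871432321946505 -0.01580112856253671
 rail ((627.965576171875, -221.45091247558594), (396.8038024902344, 202.94253540039062), 84.62106323242188)
 caseout top 53 ((485.3585205078125, 214.0890350341797), (20.480316162109375, 28.877737045288086), 84.388793
[... 320 characters left out ...]
-180.73498929]
rail 1 265 [-55.55029362 149.98317165] [180.70544524 190.34237682 197.14567076]
lip x [-48.46395833 -44.40859811 -39.70341152] y [-197.00980084  194.19263683] [-8.97648160e-04 -4.42491942e+01]
box face x [-72.09912097 -55.34436529 -36.9882568 ] 502
plate x [-47.61912585  49.63149357] 86.32145684083947
rail -1 305 [-41.17388247 151.3985277 ] [-197.21184721 -189.86687861 -181.16654875]
rail 1 283 [-38.79406582 150.84835611] [180.83200473 191.33456568 198.46260487]
lip x [-49.73074388 -43.41009524 -38.85558693] y [-194.60736576  195.51366261] [ 5.67582114e-04 -4.38418745e+01]
box face x [26.67430496 41.27098558 66.5574849 ] 657
plate x [-42.14512939  49.36617859] 86.7797661512979
```

View pics/g.png

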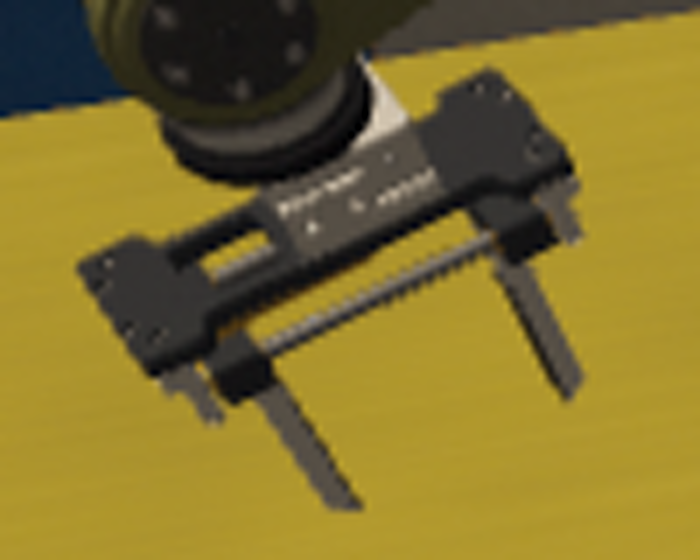

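```bash
cat >> h.py <<'E'
def orthof(c,z,O,yaw,x0,x1,y0,y1,s):
    K=c["mtx"];M=R.from_euler('xyz',c["attitude"]).as_matrix();t=c["position"]
    H=int((x1-x0)*s);Wd=int((y1-y0)*s)
    v,u=np.mgrid[:H,:Wd]; X=x1-v/s;Y=y1-u/s
    cy,sy=np.cos(yaw),np.sin(yaw)
    P=np.stack([O[0]+cy*X-sy*Y,O[1]+sy*X+cy*Y,np.full(u.shape,z)],-1)
    p=(P-t)@M; q=p@K.T
    return cv2.remap(c["color"],(q[...,0]/q[...,2]).astype(np.float32),(q[...,1]/q[...,2]).astype(np.float32),cv2.INTER_CUBIC)
E
python3 - <<'E'
from h import *
ims=[]
for z in(.036,.071):
  for n in("top","scene"):
    c=dict(np.load(n+"0.npz"))
    im=orthof(c,z,(.5675,-.2161),-.096,-.06,.06,-.2,.2,2000).copy()
    cv2.line(im,(0,120),(800,120),(0,0,255),1)
    for y in(-126,-78,-30,18,66,146): cv2.line(im,(int((200-y)*2),90),(int((200-y)*2),150),(0,255,0),1)
    ims.append(im[50:190])
cv2.imwrite("pics/bk.png",np.vstack(ims))
ims=[]
for z,n in((.006,"top"),(.076,"top"),(.076,"scene"),(.084,"scene")):
    c=dict(np.load(n+"0.npz"))
    im=orthof(c,z,(.545,.187),-.082,-.13,.06,-.08,.08,2000).copy()
    for x in(-110,-31,32): cv2.line(im,(0,int((60-x)*2)),(320,int((60-x)*2)),(0,0,255),1)
    for y in(-64.5,64.5,0): cv2.line(im,(int((80-y)*2),0),(int((80-y)*2),380),(0,255,0),1)
    ims.append(im)
a=np.hstack(ims); cv2.imwrite("pics/rk.png",cv2.resize(a,None,fx=.625,fy=.625))
cv2.imwrite("pics/rk1.png",np.hstack(ims[:2]));cv2.imwrite("pics/rk2.png",np.hstack(ims[2:]))
E
```

```text
(no output)
```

View pics/bk.png

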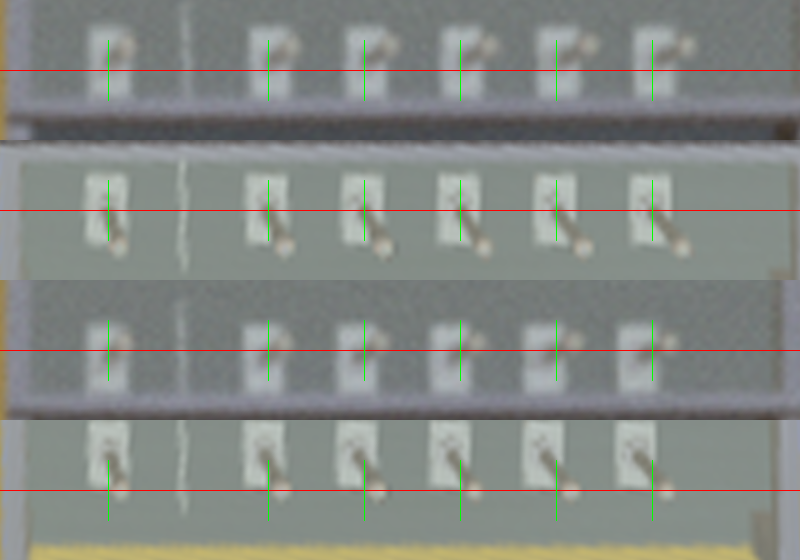

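View pics/rk1.png

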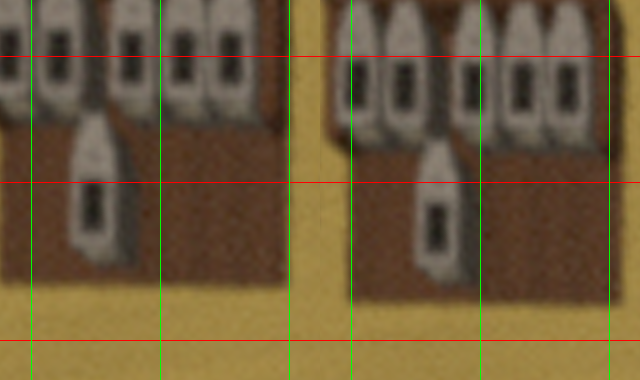

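View pics/rk2.png

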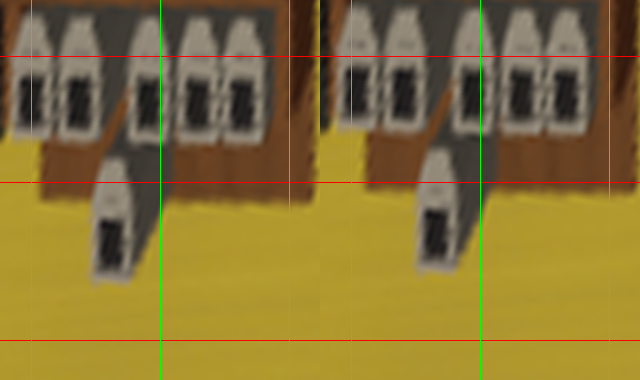

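Bank origin is ≈ (0.569, −0.216) with yaw −0.096 and the shield ≈ 10 mm open. The rack is ≈ (0.5715, 0.192) with yaw −0.082, and the case's rear centre is at (0.473, 0.215). I'll plan the approach from these.

```bash
cat > plan.py <<'E'
from h import *
from station import sensors
RK=(np.array([.5715,.1923]),-.082); BK=(np.array([.569,-.2162]),-.096)
def w2(f,x,y): O,a=f; return O+np.array([np.cos(a)*x-np.sin(a)*y,np.sin(a)*x+np.cos(a)*y])
def loc(f,p): O,a=f; d=np.array(p[:2])-O; return np.array([np.cos(a)*d[0]+np.sin(a)*d[1],-np.sin(a)*d[0]+np.cos(a)*d[1]])
def rows(frame,x,y,tipz,n,yaw=None,p=None,Rm=None,soft=2):
    o=sensors.get_obs()
    p=o["ee_pos"].copy() if p is None else p; M=R.from_euler('xyz',o["eef_rot"]) if Rm is None else Rm
    T=np.r_[w2(frame,x,y),tipz+.097]; Rt=R.from_euler('xyz',[np.pi,0,frame[1] if yaw is None else yaw])
    w=np.ones(n); 
    for i in range(min(soft,n-1)): w[n-1-i]=(i+1)/(soft+1)
    w/=w.sum(); rv=(M.inv()*Rt).as_rotvec(); p0=p.copy(); M0=M; s=0;out=[]
    for i in range(n):
        s+=w[i]; pt=p0+s*(T-p0); Mt=M0*R.from_rotvec(rv*s)
        d=M.inv().apply(pt-p)*1000; dr=(M.inv()*Mt).as_rotvec()
        out.append(" ".join(f"{v:.1f}" for v in d)+" "+" ".join(f"{v:.3f}" for v in dr)); p,M=pt,Mt
    print("; ".join(out)); return p,M
def show():
    o=sensors.get_obs(); tip=o["ee_pos"]+R.from_euler('xyz',o["eef_rot"]).apply([0,0,.097])
    print("t",round(o["time_s"],2),"tip",tip.round(4),"rot",o["eef_rot"].round(3),"F",o["force"].round(1),"g",round(o["grip_width"],4))
    print(" rack",(loc(RK,tip)*1000).round(1)," bank",(loc(BK,tip)*1000).round(1))
E
python3 - <<'E'
from plan import *
show()
p,M=rows(RK,-.135,.0145,.13,17)
E
```

```text
t 0.15 tip [ 0.2361 -0.4966  0.2052] rot [-3.142e+00  1.000e-03 -1.127e+00] F [-0.7 -0.1  0.4] g 0.094
 rack [-277.9 -714. ]  bank [-304.5 -311. ]
-34.9 -30.6 4.7 -0.000 0.000 -0.065; -32.8 -32.8 4.7 -0.000 0.000 -0.065; -30.6 -34.9 4.7 -0.000 0.000 -0.065; -28.3 -36.8 4.7 -0.000 0.000 -0.065; -25.8 -38.6 4.7 -0.000 0.000 -0.065; -23.2 -40.2 4.7 -0.000 0.000 -0.065; -20.6 -41.6 4.7 -0.000 0.000 -0.065; -17.8 -42.8 4.7 -0.000 0.000 -0.065; -15.0 -43.9 4.7 -0.000 0.000 -0.065; -12.1 -44.8 4.7 -0.000 0.000 -0.065; -9.1 -45.5 4.7 -0.000 0.000 -0.065; -6.2 -46.0 4.7 -0.000 0.000 -0.065; -3.1 -46.3 4.7 -0.000 0.000 -0.065; -0.1 -46.4 4.7 -0.000 0.000 -0.065; 2.9 -46.3 4.7 -0.000 0.000 -0.065; 4.0 -30.7 3.1 -0.000 0.000 -0.044; 2.6 -15.2 1.6 -0.000 0.000 -0.022
```

>>> move_arm --rows "-35 -31 5 0 0 -0.065; -33 -33 5 0 0 -0.065; -31 -35 5 0 0 -0.065; -28 -37 5 0 0 -0.065; -26 -39 5 0 0 -0.065; -23 -40 5 0 0 -0.065; -21 -42 5 0 0 -0.065; -18 -43 5 0 0 -0.065; -15 -44 5 0 0 -0.065; -12 -45 5 0 0 -0.065; -9 -46 5 0 0 -0.065; -6 -46 5 0 0 -0.065; -3 -46 5 0 0 -0.065; 0 -46 5 0 0 -0.065; 3 -46 5 0 0 -0.065; 4 -31 3 0 0 -0.044; 3 -15 2 0 0 -0.022; 0 0 0 0 0 0" --grip -1 --newtons 20

```text
time_s: 2.4
ee_pos: [0.4343, 0.2451, 0.2188]
eef_rot: [-3.141, 0.0, -0.053]
force: [1.2, -1.0, 1.2]
grip_width: 0.0003
```

```bash
python3 - <<'E'
from plan import *
from station import camera
show()
rows(RK,-.135,.0145,.035,4)
o=sensors.get_obs();c=camera("wrist");cv2.imwrite("pics/w1.png",c["color"]);np.savez("w1.npz",pos=o["ee_pos"],rot=o["eef_rot"],**c)
E
```

```text
t 2.4 tip [0.4343 0.2452 0.1218] rot [-3.141  0.    -0.053] F [ 1.2 -1.   1.2] g 0.0003
 rack [-141.1   41.4]  bank [-178.3  446.3]
1.8 9.0 28.9 -0.000 0.000 0.010; 1.8 9.0 28.9 -0.000 0.000 0.010; 1.3 6.0 19.3 -0.000 0.000 0.006; 0.7 3.0 9.6 -0.000 0.000 0.003
```

View pics/w1.png

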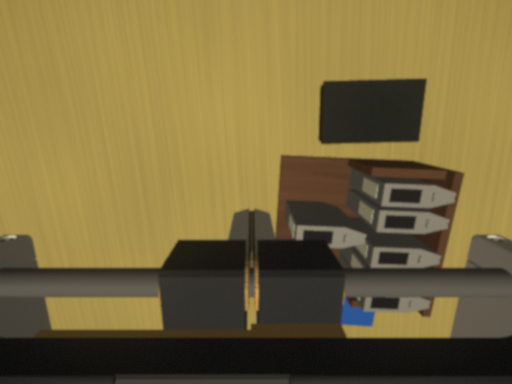

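The wrist view shows the case (320,237) ahead of the closed fingers (252,225), with the gap beyond it. Fast moves overshoot a bit, so I'll descend with a correction.

>>> move_arm --rows "2 9 0 0 0 0.01; 2 9 20 0 0 0.01; 1 5 28 0 0 0.005; 1 3 28 0 0 0.004; 0 0 10 0 0 0; 0 0 0 0 0 0"

```text
time_s: 3.2
ee_pos: [0.4396, 0.2107, 0.1334]
eef_rot: [-3.14, -0.003, -0.095]
force: [-0.7, -0.3, 0.4]
grip_width: 0.0005
```

```bash
python3 - <<'E'
from plan import *
show()
E
```

```text
t 3.2 tip [0.4399 0.2108 0.0364] rot [-3.14e+00 -3.00e-03 -9.50e-02] F [-0.7 -0.3  0.4] g 0.0005
 rack [-132.7    7.7]  bank [-169.4  412.7]
```

>>> move_arm --rows "0 -4 2 0 0 -0.006; 0 -2 1 0 0 -0.004; 0 0 0 0 0 0; 0 0 0 0 0 0"

```text
time_s: 3.7
ee_pos: [0.441, 0.2175, 0.1327]
eef_rot: [-3.138, -0.007, -0.084]
force: [-0.4, 0.4, 0.2]
grip_width: 0.0003
```

```bash
python3 - <<'E'
from plan import *
from station import camera
show()
for n in("scene","top"):
    c=camera(n);np.savez(n+"1.npz",**c)
    ims=orthof(c,.084,RK[0],RK[1],-.17,.05,-.08,.08,2500)
    cv2.imwrite(f"pics/r1{n}.png",ims)
E
```

```text
t 3.7 tip [0.4417 0.2178 0.0357] rot [-3.138 -0.007 -0.084] F [-0.4  0.4  0.2] g 0.0003
 rack [-131.5   14.8]  bank [-168.3  419.8]
```

View pics/r1scene.png

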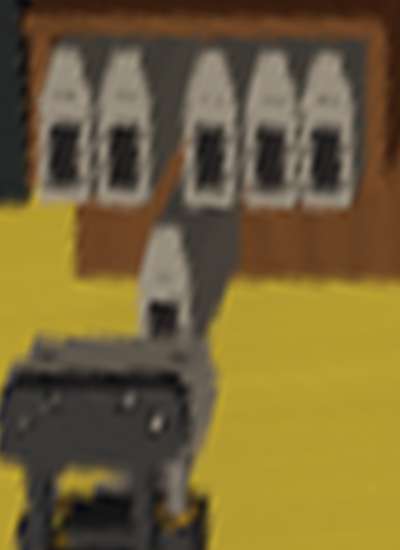

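>>> move_arm --rows "6 0 1 0 0 0; 6 0 1 0 0 0; 5 0 1 0 0 0; 5 0 1 0 0 0; 5 0 0 0 0 0; 5 0 0 0 0 0; 5 0 0 0 0 0; 5 0 0 0 0 0; 0 0 0 0 0 0"

```text
time_s: 4.92
ee_pos: [0.4857, 0.2135, 0.1284]
eef_rot: [-3.138, -0.005, -0.084]
force: [-0.5, -0.3, 1.0]
grip_width: 0.0006
```

```bash
python3 - <<'E'
from plan import *
from station import camera
show()
for n in("scene",):
    c=camera(n);
    ims=orthof(c,.084,RK[0],RK[1],-.17,.05,-.08,.08,2500)
    cv2.imwrite(f"pics/r2{n}.png",ims)
E
```

```text
t 4.92 tip [0.4863 0.2138 0.0314] rot [-3.138 -0.005 -0.084] F [-0.5 -0.3  1. ] g 0.0006
 rack [-86.7  14.4]  bank [-123.5  420.1]
```

View pics/r2scene.png

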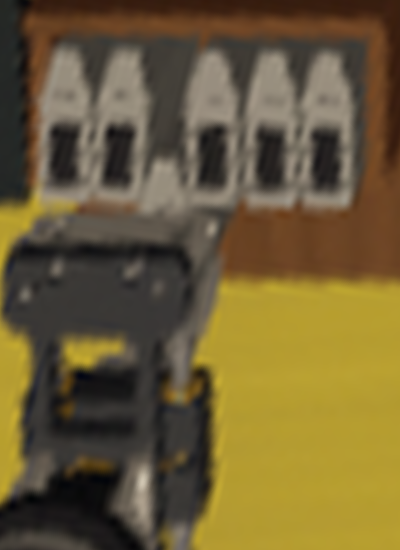

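The nose has entered the gap at (165,170), centred and upright, so I'll keep pushing.

>>> move_arm --rows "5 0 0 0 0 0; 5 0 0 0 0 0; 5 0 0 0 0 0; 5 0 0 0 0 0; 5 0 0 0 0 0; 5 0 0 0 0 0; 4 0 0 0 0 0; 0 0 0 0 0 0"

```text
time_s: 5.98
ee_pos: [0.5205, 0.2102, 0.1287]
eef_rot: [-3.14, -0.0, -0.084]
force: [-2.5, -0.1, 1.7]
grip_width: 0.0005
```

```bash
python3 - <<'E'
from plan import *
from station import camera
show()
for n in("scene",):
    c=camera(n);
    ims=orthof(c,.084,RK[0],RK[1],-.17,.05,-.08,.08,2500)
    cv2.imwrite(f"pics/r3{n}.png",ims)
E
```

```text
t 5.97 tip [0.5205 0.2104 0.0317] rot [-3.14  -0.    -0.084] F [-2.5 -0.1  1.7] g 0.0005
 rack [-52.3  13.8]  bank [-89.2 420. ]
```

View pics/r3scene.png

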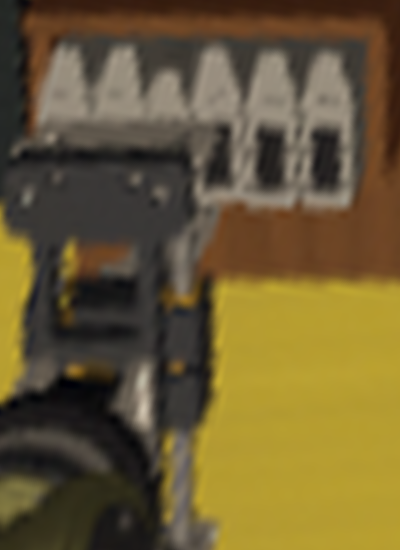

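About 9.5 mm remains: the nose is at row 70 against 46 for its neighbours.

>>> move_arm --rows "4 0 0 0 0 0; 3 0 0 0 0 0; 2 0 0 0 0 0; 1.5 0 0 0 0 0; 0 0 0 0 0 0"

```text
time_s: 6.65
ee_pos: [0.5289, 0.2092, 0.1292]
eef_rot: [3.141, 0.009, -0.084]
force: [-3.3, -0.4, 1.2]
grip_width: 0.0003
```

```bash
python3 - <<'E'
from plan import *
from station import camera
show()
for n in("scene",):
    c=camera(n);
    ims=orthof(c,.084,RK[0],RK[1],-.17,.05,-.08,.08,2500)
    cv2.imwrite(f"pics/r4{n}.png",ims)
E
```

```text
t 6.65 tip [0.5281 0.2092 0.0322] rot [ 3.141  0.009 -0.084] F [-3.3 -0.4  1.2] g 0.0003
 rack [-44.7  13.3]  bank [-81.5 419.6]
```

View pics/r4scene.png

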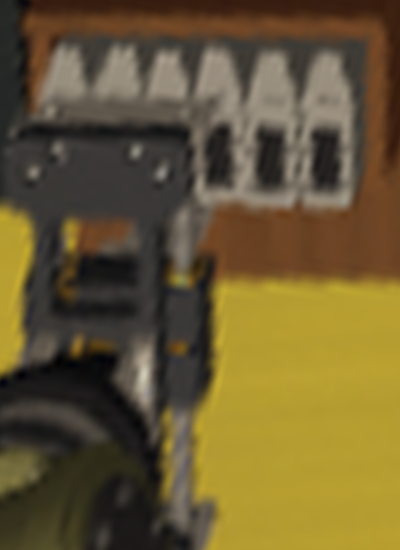

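>>> move_arm --rows "1.5 0 0 0 0 0; 1 0 0 0 0 0; 0 0 0 0 0 0"

```text
time_s: 7.08
ee_pos: [0.5311, 0.209, 0.1293]
eef_rot: [3.14, 0.011, -0.084]
force: [-4.1, -0.8, 3.2]
grip_width: 0.0004
```

```bash
python3 - <<'E'
from plan import *
show()
E
```

```text
t 7.08 tip [0.5301 0.209  0.0323] rot [ 3.14   0.011 -0.084] F [-4.1 -0.8  3.2] g 0.0004
 rack [-42.6  13.2]  bank [-79.5 419.5]
```

Now I'll back straight off, then lift and look.

>>> move_arm --rows "-4 0 0 0 0 0; -12 0 0 0 0 0; -30 0 0 0 0 0; -40 0 -10 0 0 0; -30 0 -40 0 0 0; 0 0 -45 0 0 0; 0 0 -20 0 0 0; 0 0 0 0 0 0"

```text
time_s: 8.07
ee_pos: [0.4095, 0.2189, 0.2477]
eef_rot: [3.142, 0.007, -0.083]
force: [-0.8, 0.3, -0.1]
grip_width: 0.0003
```

```bash
python3 - <<'E'
from plan import *
from station import camera
show()
for n in("scene","top"):
    c=camera(n);cv2.imwrite(f"pics/f5{n}.png",c["color"])
    ims=orthof(c,.084,RK[0],RK[1],-.17,.05,-.08,.08,2500)
    cv2.imwrite(f"pics/r5{n}.png",ims)
o=sensors.get_obs();c=camera("wrist");cv2.imwrite("pics/w5.png",c["color"])
E
```

```text
t 8.07 tip [0.4089 0.2189 0.1507] rot [ 3.142  0.007 -0.083] F [-0.8  0.3 -0.1] g 0.0003
 rack [-164.2   13.2]  bank [-201.1  417.8]
```

View pics/r5scene.png

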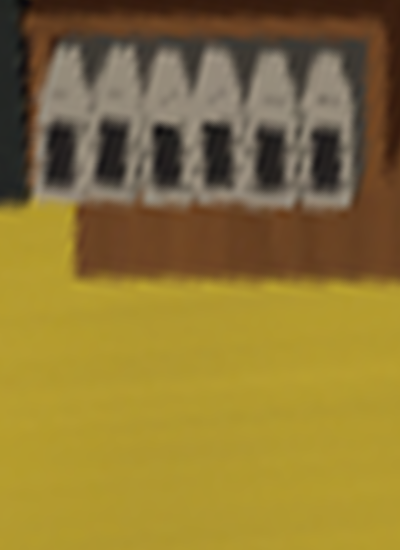

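View pics/w5.png

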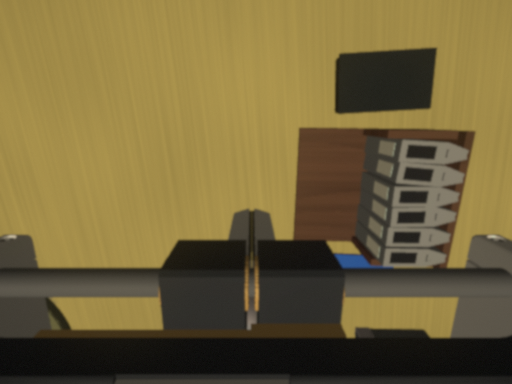

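All six cases are flush and upright: the rear edges sit in one line at rows ~195–208. Next is the shield.

```bash
python3 - <<'E'
from plan import *
rows(BK,-.080,0,.145,9,soft=3)
E
```

```text
15.4 55.9 0.4 0.000 0.001 0.002; 15.5 55.8 0.4 0.000 0.001 0.002; 15.6 55.8 0.4 0.000 0.001 0.002; 15.7 55.8 0.4 0.000 0.001 0.002; 15.8 55.8 0.5 0.000 0.001 0.002; 15.8 55.7 0.5 0.000 0.001 0.002; 12.0 41.8 0.4 0.000 0.001 0.001; 8.0 27.8 0.2 0.000 0.001 0.001; 4.0 13.9 0.1 0.000 0.000 0.000
```

>>> move_arm --rows "14 50 0 0 0 0.002; 14 50 0 0 0.001 0.002; 14 50 0 0 0.001 0.002; 14 50 0 0 0.001 0.002; 14 50 0 0 0.001 0.002; 14 50 0 0 0.001 0.002; 10 40 0 0 0.001 0; 8 28 0 0 0 0; 4 12 0 0 0 0; 0 0 0 0 0 0"

```text
time_s: 9.48
ee_pos: [0.4798, -0.1811, 0.2323]
eef_rot: [3.141, 0.022, -0.095]
force: [0.1, -0.1, 0.2]
grip_width: 0.0005
```

```bash
python3 - <<'E'
from plan import *
show()
rows(BK,-.078,0,.093,4,soft=2)
E
```

```text
t 9.47 tip [ 0.4777 -0.181   0.1353] rot [ 3.141  0.022 -0.095] F [ 0.1 -0.1  0.2] g 0.0005
 rack [ -62.9 -379.7]  bank [-94.3  26.3]
5.0 8.8 14.0 0.000 0.007 0.000; 4.9 8.8 14.0 0.000 0.007 0.000; 3.2 5.9 9.4 0.000 0.005 0.000; 1.6 2.9 4.7 0.000 0.002 0.000
```

>>> move_arm --rows "4 8 12 0 0.007 0; 4 8 12 0 0.007 0; 3 5 10 0 0.005 0; 1 2 4 0 0.002 0; 0 0 0 0 0 0"

```text
time_s: 10.1
ee_pos: [0.4896, -0.2042, 0.1903]
eef_rot: [-3.141, 0.001, -0.092]
force: [-0.2, 0.1, -0.0]
grip_width: 0.0002
```

```bash
python3 - <<'E'
from plan import *
show()
E
```

```text
t 10.1 tip [ 0.4895 -0.2041  0.0933] rot [-3.141e+00  1.000e-03 -9.200e-02] F [-0.2  0.1 -0. ] g 0.0002
 rack [ -49.3 -401.8]  bank [-80.3   4.4]
```

>>> move_arm --rows "6 1 0 0 0 0; 8 1 0 0 0 0; 8 1 0 0 0 0; 8 0 0 0 0 0; 8 0 0 0 0 0; 8 0 0 0 0 0; 8 0 0 0 0 0; 8 0 0 0 0 0; 8 0 0 0 0 0; 8 0 0 0 0 0; 8 0 0 0 0 0; 8 0 0 0 0 0"

```text
time_s: 11.6
ee_pos: [0.5895, -0.2167, 0.1913]
eef_rot: [3.141, 0.0, -0.092]
force: [-2.1, -0.8, 1.7]
grip_width: 0.0004
```

```bash
python3 - <<'E'
from plan import *
show()
E
```

```text
t 11.6 tip [ 0.5894 -0.2168  0.0943] rot [ 3.141  0.    -0.092] F [-2.1 -0.8  1.7] g 0.0004
 rack [  51.4 -406.2]  bank [20.4  1.4]
```

>>> move_arm --rows "7 0 0 0 0 0; 7 0 0 0 0 0; 6 0 0.5 0 0 0; 4 0 0.5 0 0 0; 3 0 0 0 0 0; 0 0 0 0 0 0"

```text
time_s: 12.35
ee_pos: [0.6185, -0.2191, 0.1899]
eef_rot: [3.141, 0.001, -0.092]
force: [-3.3, -0.6, 1.4]
grip_width: 0.0007
```

```bash
python3 - <<'E'
from plan import *
show()
E
```

```text
t 12.35 tip [ 0.6183 -0.2192  0.0929] rot [ 3.141e+00  1.000e-03 -9.200e-02] F [-3.3 -0.6  1.4] g 0.0007
 rack [  80.4 -406.2]  bank [49.4  1.8]
```

>>> move_arm --rows "2 0 0 0 0 0; 2 0 0 0 0 0; 0 0 0 0 0 0"

```text
time_s: 12.72
ee_pos: [0.6193, -0.2194, 0.1901]
eef_rot: [-3.14, 0.012, -0.092]
force: [-0.1, 0.2, -0.3]
grip_width: 0.0006
```

```bash
python3 - <<'E'
from plan import *
from station import camera
show()
c=camera("scene")
im=orthof(c,.104,BK[0],BK[1],-.07,.18,-.21,.21,1900)
cv2.line(im,(0,int((.18-.065)*1900)),(800,int((.18-.065)*1900)),(0,0,255),1)
cv2.imwrite("pics/s6.png",im)
E
```

```text
t 12.72 tip [ 0.6181 -0.2191  0.0931] rot [-3.14   0.012 -0.092] F [-0.1  0.2 -0.3] g 0.0006
 rack [  80.2 -406.2]  bank [49.2  1.8]
```

View pics/s6.png

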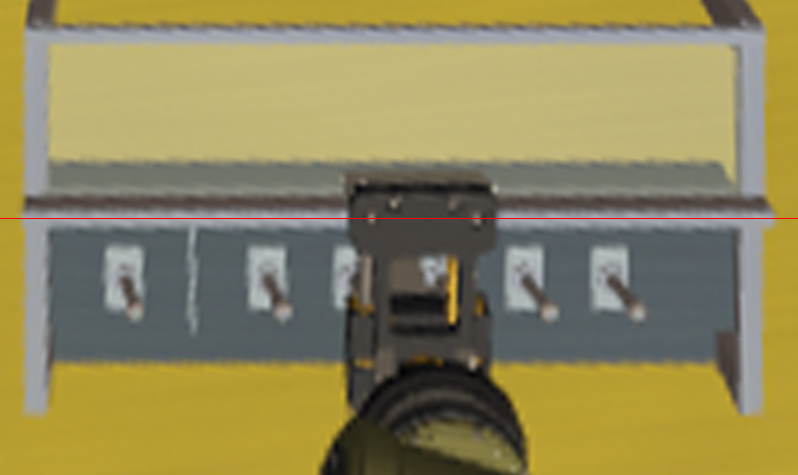

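>>> move_arm --rows "3 0 0 0 0.01 0; 3 0 0 0 0 0; 0 0 0 0 0 0"

```text
time_s: 13.15
ee_pos: [0.62, -0.2197, 0.1901]
eef_rot: [-3.138, 0.021, -0.093]
force: [0.5, 0.3, -0.3]
grip_width: 0.0003
```

```bash
python3 - <<'E'
from plan import *
show()
E
```

```text
t 13.15 tip [ 0.618  -0.2192  0.0932] rot [-3.138  0.021 -0.093] F [ 0.5  0.3 -0.3] g 0.0003
 rack [  80.1 -406.3]  bank [49.1  1.7]
```

>>> move_arm --rows "8 0 0 0 0.01 0; 8 0 0 0 0.01 0"

```text
time_s: 13.4
ee_pos: [0.6238, -0.2207, 0.1897]
eef_rot: [-3.133, 0.048, -0.094]
force: [-92.4, 15.5, 51.3]
grip_width: 0.0005
```

```bash
python3 - <<'E'
from plan import *
show(); print(sensors.get_obs()["moment"])
E
```

```text
t 13.4 tip [ 0.6193 -0.2194  0.0928] rot [-3.133  0.048 -0.094] F [-92.4  15.5  51.3] g 0.0005
 rack [  81.3 -406.4]  bank [50.3  1.7]
[ 3.03722063 17.20931618  0.19349551]
```

The shield is hard against its end stop. I'm backing off at once.

>>> move_arm --rows "-8 0 0 0 0.01 0; -10 0 0 0 0.01 0; -10 0 -10 0 0.01 0; 0 0 -15 0 0.01 0; 0 0 0 0 0.005 0"

```text
time_s: 14.02
ee_pos: [0.5955, -0.2185, 0.2189]
eef_rot: [-3.133, -0.001, -0.095]
force: [-0.4, -0.4, 0.2]
grip_width: 0.0004
```

```bash
python3 - <<'E'
from plan import *
show()
rows(BK,0,-.165,.115,6,soft=3)
E
```

```text
t 14.03 tip [ 0.5957 -0.2176  0.1219] rot [-3.133e+00 -1.000e-03 -9.500e-02] F [-0.4 -0.4  0.2] g 0.0004
 rack [  57.7 -406.6]  bank [26.7  1.2]
-6.0 36.7 1.2 -0.002 -0.000 0.000; -6.0 36.7 1.3 -0.002 -0.000 0.000; -5.9 36.7 1.3 -0.002 -0.000 0.000; -4.5 27.6 1.1 -0.001 -0.000 0.000; -3.0 18.4 0.7 -0.001 -0.000 0.000; -1.5 9.2 0.4 -0.000 -0.000 0.000
```

>>> move_arm --rows "-6 36 0 -0.002 0 0; -6 36 0 -0.002 0 0; -6 35 0 -0.002 0 0; -4 26 0 -0.001 0 0; -2 16 0 -0.001 0 0; -1 8 0 0 0 0; 0 0 0 0 0 0"

```text
time_s: 14.9
ee_pos: [0.5568, -0.376, 0.2179]
eef_rot: [-3.141, -0.004, -0.092]
force: [0.5, 0.7, 0.6]
grip_width: 0.0004
```

```bash
python3 - <<'E'
from plan import *
from station import camera
show()
rows(BK,0,-.165,.064,5,soft=2)
c=camera("scene"); cv2.imwrite("pics/s7f.png",c["color"])
im=orthof(c,.071,BK[0],BK[1],-.07,.18,-.21,.21,1900)
y0=int((.18)*1900);cv2.line(im,(0,y0),(800,y0),(0,0,255),1)
for y in(-126,-78,-30,18,66,146): cv2.line(im,(int((210-y+7)*1.9),y0-15),(int((210-y+7)*1.9),y0+15),(0,255,0),1)
cv2.imwrite("pics/s7.png",im)
c=camera("top")
im=orthof(c,.071,BK[0],BK[1],-.07,.18,-.21,.21,1900)
cv2.line(im,(0,y0),(800,y0),(0,0,255),1)
for y in(-126,-78,-30,18,66,146): cv2.line(im,(int((210-y+7)*1.9),y0-15),(int((210-y+7)*1.9),y0+15),(0,255,0),1)
cv2.imwrite("pics/s7t.png",im)
E
```

```text
t 14.9 tip [ 0.5572 -0.3759  0.1209] rot [-3.141 -0.004 -0.092] F [0.5 0.7 0.6] g 0.0004
 rack [  32.3 -567.5]  bank [   3.5 -160.1]
-0.9 1.2 14.2 -0.000 -0.001 0.001; -0.8 1.2 14.2 -0.000 -0.001 0.001; -0.8 1.2 14.2 -0.000 -0.001 0.001; -0.5 0.8 9.5 -0.000 -0.001 0.001; -0.3 0.4 4.7 -0.000 -0.000 0.000
```

View pics/s7.png

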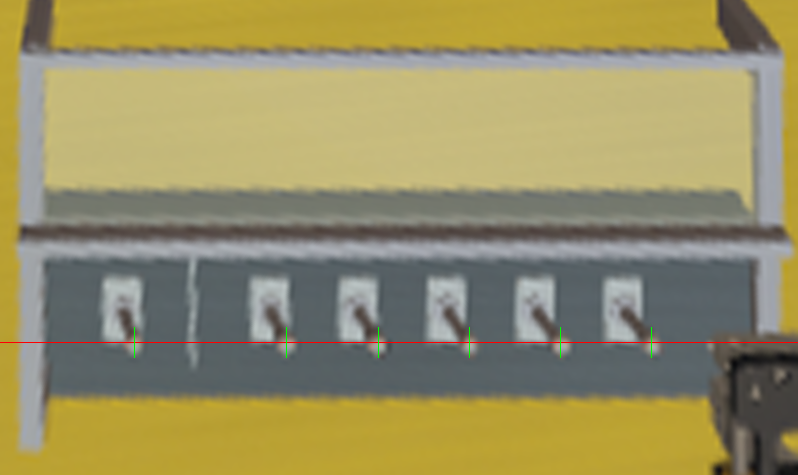

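View pics/s7t.png

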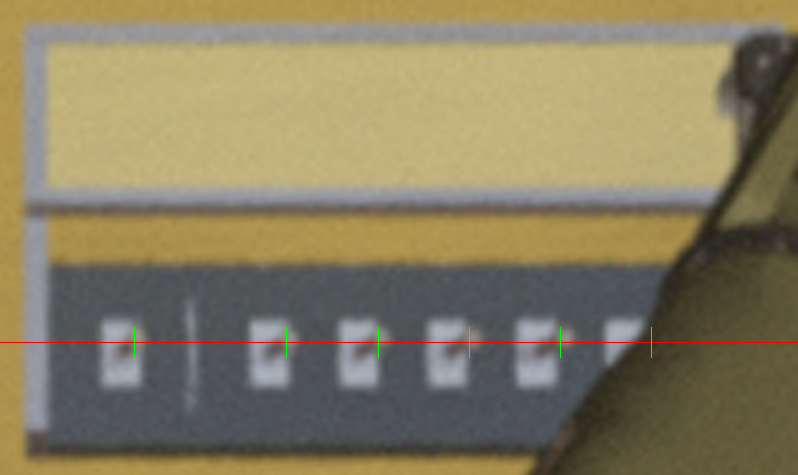

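The ball tips lie on the line bank x = 0 in both views, and the shield is back. Now I'll descend beside t1.

>>> move_arm --rows "-1 1 14 0 -0.001 0.001; -1 1 14 0 -0.001 0.001; -1 1 14 0 0 0; 0 0 9 0 0 0; 0 0 3 0 0 0; 0 0 0 0 0 0"

```text
time_s: 15.75
ee_pos: [0.554, -0.3765, 0.159]
eef_rot: [-3.14, 0.0, -0.092]
force: [0.1, -0.4, 0.1]
grip_width: 0.0001
```

```bash
python3 - <<'E'
from plan import *
show()
E
```

```text
t 15.75 tip [ 0.554  -0.3764  0.062 ] rot [-3.14   0.    -0.092] F [ 0.1 -0.4  0.1] g 0.0001
 rack [  29.1 -568.2]  bank [   0.4 -160.9]
```

>>> move_arm --rows "0 -6 -1 0 0 0; 0 -10 -0.5 0 0 0; 0 -10 0 0 0 0; 0 -10 0 0 0 0; 0 -10 0 0 0 0; 0 -10 0 0 0 0; 0 -10 0 0 0 0; 0 -10 0 0 0 0; 0 -10 0 0 0 0; 0 -10 0 0 0 0"

```text
time_s: 17.0
ee_pos: [0.5638, -0.2741, 0.1622]
eef_rot: [-3.141, -0.002, -0.091]
force: [0.2, -1.0, -0.6]
grip_width: 0.0002
```

```bash
python3 - <<'E'
from plan import *
show()
E
```

```text
t 17.0 tip [ 0.564  -0.2741  0.0652] rot [-3.141e+00 -2.000e-03 -9.100e-02] F [ 0.2 -1.  -0.6] g 0.0002
 rack [  30.7 -465.5]  bank [  0.5 -58.1]
```

>>> move_arm --rows "0 -10 0 0 0 0; 0 -10 0 0 0 0; 0 -10 0 0 0 0; 0 -10 0 0 0 0; 0 -10 0 0 0 0; 0 -10 0 0 0 0; 0 -10 0 0 0 0; 0 -10 0 0 0 0; 0 -10 0 0 0 0; 0 -10 0 0 0 0"

```text
time_s: 18.25
ee_pos: [0.5735, -0.1675, 0.1623]
eef_rot: [-3.141, -0.002, -0.091]
force: [0.2, -0.9, 0.2]
grip_width: 0.0005
```

```bash
python3 - <<'E'
from plan import *
show()
E
```

```text
t 18.25 tip [ 0.5737 -0.1674  0.0653] rot [-3.141e+00 -2.000e-03 -9.100e-02] F [ 0.2 -0.9  0.2] g 0.0005
 rack [  31.7 -358.3]  bank [ 0. 49.]
```

>>> move_arm --rows "0 -10 0 0 0 0; 0 -10 0 0 0 0; 0 -9 0 0 0 0; 0 -6 0 0 0 0; 0 -3 0 0 0 0; 0 0 0 0 0 0"

```text
time_s: 19.0
ee_pos: [0.5773, -0.1264, 0.1624]
eef_rot: [-3.141, -0.002, -0.091]
force: [0.4, -0.2, 0.1]
grip_width: 0.0001
```

```bash
python3 - <<'E'
from plan import *
from station import camera
show()
c=camera("scene"); cv2.imwrite("pics/s8.png",cv2.resize(c["color"][190:310,90:270],None,fx=4,fy=4,interpolation=cv2.INTER_CUBIC))
c=camera("wrist"); cv2.imwrite("pics/w8.png",c["color"])
E
```

```text
t 19.0 tip [ 0.5775 -0.1264  0.0654] rot [-3.141e+00 -2.000e-03 -9.100e-02] F [ 0.4 -0.2  0.1] g 0.0001
 rack [  32.1 -317.1]  bank [-0.1 90.2]
```

View pics/s8.png

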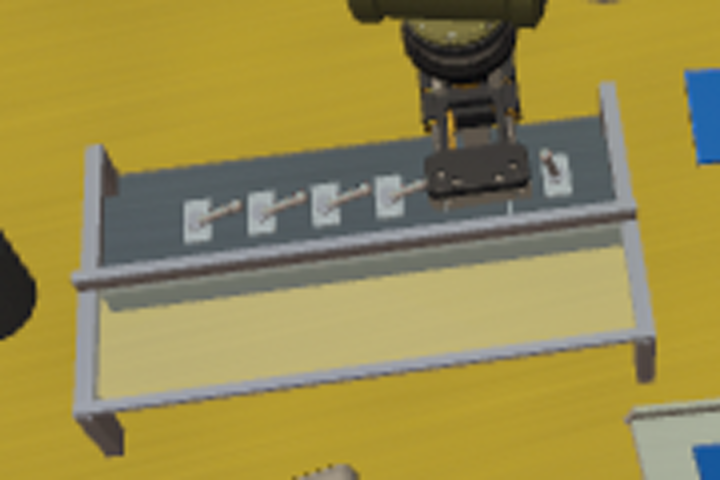

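View pics/w8.png

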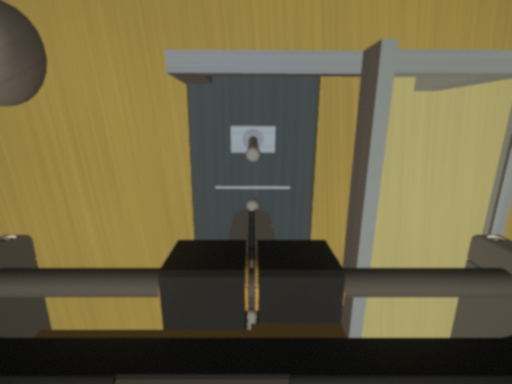

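```bash
python3 - <<'E'
from plan import *
from station import camera
o=sensors.get_obs();c=camera("wrist")
w=wcloud(c,o)
for (u,v) in [(252,206),(252,207),(253,155)]:
    for du in(-1,0,1):
        p=w[v,u+du]; print((u+du,v),(loc(BK,p)*1000).round(1),(p[2]*1000).round(1))
E
```

```text
(251, 206) [-1.2 98.6] 57.2
(252, 206) [-0.5 98.7] 57.7
(253, 206) [ 0.3 98.9] 58.2
(251, 207) [-1.2 98.1] 58.2
(252, 207) [-0.5 97.7] 56.8
(253, 207) [ 0.3 97.8] 57.3
(252, 155) [ -0.8 138.4] 75.1
(253, 155) [ -0.2 138.7] 77.1
(254, 155) [  0.4 138.6] 76.6
```

t5 is off (ball top 57 mm at y = 98) and t_hall is still on (ball top 76 mm at y = 138.5). I'll lift and go over behind the lip.

>>> move_arm --rows "0 0 -20 0 0 0; 0 0 -30 0 0 0; 5 5 -18 0 0 0; 18 20 0 0 0 0; 22 22 0 0 0 0; 22 22 0 0 0 0; 14 12 0 0 0 0; 5 4 0 0 0 0; 0 0 0 0 0 0"

```text
time_s: 20.27
ee_pos: [0.6562, -0.2239, 0.2324]
eef_rot: [-3.141, -0.002, -0.093]
force: [-0.0, 0.1, 0.4]
grip_width: 0.0006
```

```bash
python3 - <<'E'
from plan import *
show()
rows(BK,.094,0,.094,5,soft=3)
E
```

```text
t 20.27 tip [ 0.6564 -0.2239  0.1354] rot [-3.141e+00 -2.000e-03 -9.300e-02] F [-0.   0.1  0.4] g 0.0006
 rack [ 118.7 -407.8]  bank [87.7  0.7]
1.8 0.2 11.8 -0.000 -0.000 0.001; 1.8 0.2 11.8 -0.000 -0.000 0.001; 1.4 0.2 8.9 -0.000 -0.000 0.001; 0.9 0.1 5.9 -0.000 -0.000 0.000; 0.5 0.0 3.0 -0.000 -0.000 0.000
```

>>> move_arm --rows "5 0 4 0 0 0; 2 0 12 0 0 0; 0 0 10 0 0 0; 0 0 7 0 0 0; 0 0 3 0 0 0; 0 0 0 0 0 0"

```text
time_s: 21.02
ee_pos: [0.663, -0.223, 0.1935]
eef_rot: [-3.141, -0.0, -0.092]
force: [0.1, -0.6, 0.3]
grip_width: 0.0005
```

```bash
python3 - <<'E'
from plan import *
show()
E
```

```text
t 21.02 tip [ 0.663  -0.223   0.0965] rot [-3.141 -0.    -0.092] F [ 0.1 -0.6  0.3] g 0.0005
 rack [ 125.2 -406.4]  bank [94.2  2.3]
```

>>> move_arm --rows "-3 0 2 0 0 0; -7 0 0.5 0 0 0; -8 0 0 0 0 0; -8 0 0 0 0 0; -8 0 0 0 0 0; -8 0 0 0 0 0; -8 0 0 0 0 0; -8 0 0 0 0 0; -8 0 0 0 0 0; -8 0 0 0 0 0; -8 0 0 0 0 0"

```text
time_s: 22.4
ee_pos: [0.576, -0.2149, 0.1916]
eef_rot: [-3.141, -0.003, -0.092]
force: [1.7, -0.0, -2.1]
grip_width: 0.0006
```

```bash
python3 - <<'E'
from plan import *
show()
E
```

```text
t 22.4 tip [ 0.5762 -0.2149  0.0946] rot [-3.141e+00 -3.000e-03 -9.200e-02] F [ 1.7 -0.  -2.1] g 0.0006
 rack [  38.1 -405.4]  bank [7.1 2. ]
```

>>> move_arm --rows "-7 0 0 0 0 0; -7 0 0 0 0 0; -7 0 0 0 0 0; -6 0 0 0 0 0; -4 0 0 0 0 0; 0 0 0 0 0 0"

```text
time_s: 23.15
ee_pos: [0.5425, -0.2118, 0.1919]
eef_rot: [-3.141, -0.003, -0.092]
force: [0.1, 0.6, -0.2]
grip_width: 0.0005
```

```bash
python3 - <<'E'
from plan import *
show()
E
```

```text
t 23.15 tip [ 0.5428 -0.2118  0.0949] rot [-3.141e+00 -3.000e-03 -9.200e-02] F [ 0.1  0.6 -0.2] g 0.0005
 rack [   4.5 -405.1]  bank [-26.5   1.8]
```

>>> move_arm --rows "-3 0 0 0 0 0; -2 0 0 0 0 0; 0 0 0 0 0 0"

```text
time_s: 23.52
ee_pos: [0.5391, -0.2117, 0.1933]
eef_rot: [3.141, -0.01, -0.092]
force: [0.5, -0.5, -0.3]
grip_width: 0.0004
```

```bash
python3 - <<'E'
from plan import *
from station import camera
show()
c=camera("scene")
im=orthof(c,.104,BK[0],BK[1],-.07,.18,-.21,.21,1900)
cv2.line(im,(0,int((.18+.045)*1900)),(800,int((.18+.045)*1900)),(0,0,255),1)
cv2.imwrite("pics/s9.png",im)
E
```

```text
t 23.52 tip [ 0.5401 -0.2119  0.0963] rot [ 3.141 -0.01  -0.092] F [ 0.5 -0.5 -0.3] g 0.0004
 rack [   1.8 -405.4]  bank [-29.2   1.5]
```

View pics/s9.png

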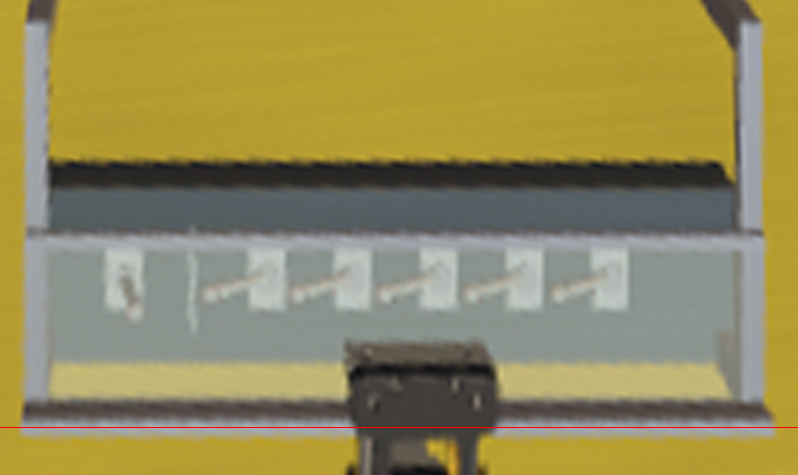

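The shield is forward: the lip centre is on the −45 mm line at row ~428. All five toggles lie over and t_hall stands. Now I'll retreat.

>>> move_arm --rows "6 0 0 0 0 0; 3 0 -10 0 0 0; 0 0 -30 0 0 0; 0 0 -40 0 0 0; -20 0 -40 0 0 0; -45 30 -10 0 0 0; -45 40 0 0 0 0; -40 40 0 0 0 0; -20 20 0 0 0 0; 0 0 0 0 0 0; 0 0 0 0 0 0"

```text
time_s: 24.95
ee_pos: [0.3619, -0.3287, 0.3317]
eef_rot: [3.138, -0.009, -0.091]
force: [0.5, 0.9, -0.6]
grip_width: 0.0004
```

```bash
python3 - <<'E'
from plan import *
from station import camera
show()
for n in("scene","top"):
    c=camera(n);np.savez(n+"9.npz",**c);cv2.imwrite(f"pics/{n}9.png",c["color"])
c=dict(np.load("scene9.npz"))
a=orthof(c,.084,RK[0],RK[1],-.12,.05,-.08,.08,2500);b=orthof(c,.104,BK[0],BK[1],-.07,.07,-.21,.21,1900)
cv2.line(b,(0,int((.07+.045)*1900)),(800,int((.07+.045)*1900)),(0,0,255),1)
cv2.imwrite("pics/ra.png",a);cv2.imwrite("pics/rb.png",b)
# bystanders: compare start and end images
for n in("scene","top"):
    A=np.load(n+"0.npz")["color"].astype(int);B=np.load(n+"9.npz")["color"].astype(int)
    cv2.imwrite(f"pics/df_{n}.png",np.clip(abs(A-B).sum(2),0,255).astype(np.uint8))
w=cloud(c).reshape(-1,3);B=np.c_[np.array([loc(BK,p) for p in w]),w[:,2]]*1000
l=B[(abs(B[:,1])<195)&(B[:,2]>98)&(B[:,2]<110)&(abs(B[:,0])<90)];print("lip x",np.median(l[:,0]))
E
```

```text
t 24.95 tip [ 0.3627 -0.3292  0.2347] rot [ 3.138 -0.009 -0.091] F [ 0.5  0.9 -0.6] g 0.0004
 rack [-165.4 -536.8]  bank [-194.5 -132.2]
lip x -43.53988836079181
```

View pics/scene9.png

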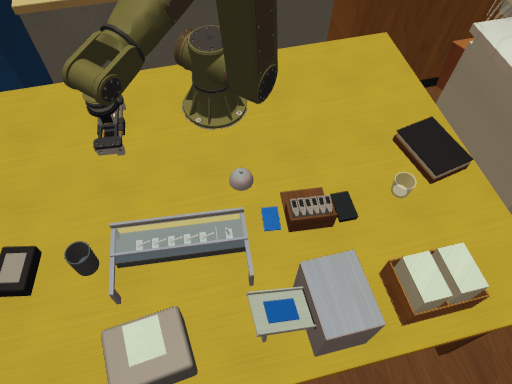

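View pics/ra.png

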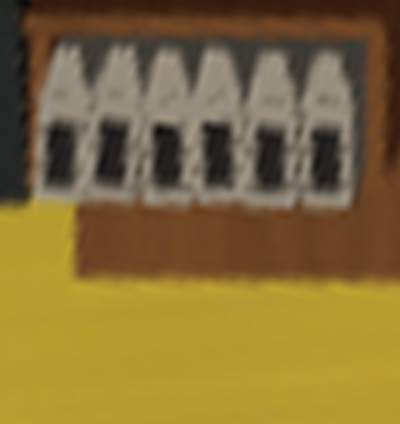

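View pics/rb.png

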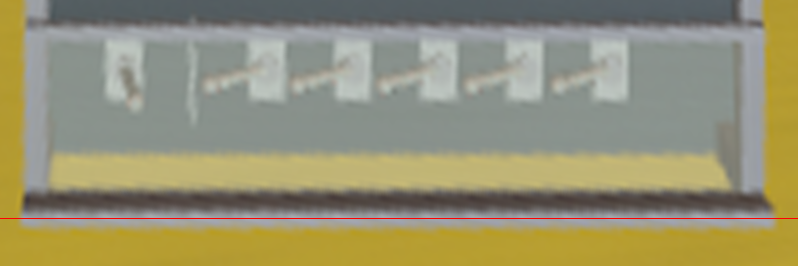

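View pics/df_scene.png

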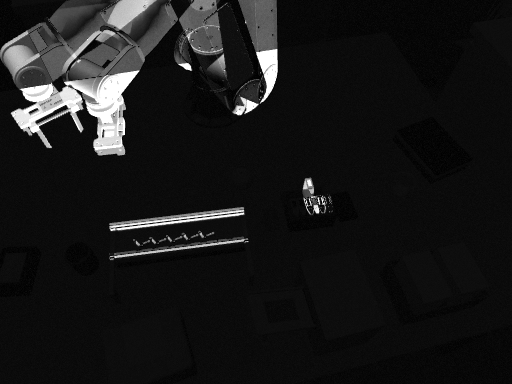

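Nothing has changed except the case, the toggles and the shield. No bystander moved. Handing in.

```bash
python3 - <<'E'
from station import ctrl
print(ctrl.hand_in())
E
```

```text
the job is handed in; nothing more can be done
None
```

The task is done and handed in at about 25 s of the 64 s allowed; no verdict was reported back.

I pushed the key case home with closed fingers. I then slid the shield back to its stop, dragged once along bank x = 0 from y = −161 to +90 mm, and pulled the shield fully forward again.

**Last checks:**
- **Cases:** all six stand upright with their rear faces in one line.
- **Toggles:** t1 to t5 all lie over to off, with t5's ball top measured at 57 mm. The one apart is still on, with its ball top at 76 mm.
- **Shield:** the lip reads bank x ≈ −43.5 to −45 mm against the nominal −45, so it is closed within about 2 mm.
- **Bystanders:** the before/after scene pictures show no change at the bell, candle, cup, tin or keycard.

**Readings that disagreed:**
- **Force at the back stop:** the wrist force read near zero while the tip had stopped advancing. I pushed again to check and it jumped to about 94 N in x and y (107 N in all, under the 120 N limit), so I backed off at once.
- **Fast moves:** the arm ran past its target by up to about 27 mm on the first fast move. I corrected this before each contact.

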